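# Centre the dosing cup on the scale pan and tare

### The arm

A 6-joint arm with a two-finger parallel gripper is mounted at the origin on the work surface. World frame = base frame: x ahead of the robot, y to its left, z up, the work surface at z = 0. Lengths are in mm, angles in rad, forces in N, time in s.
With the tool pointing down it reaches from about 425 to 950 mm from the base axis. Payload 3.5 kg.
Tool frame: the origin (TCP) lies on the front face of the gripper's body, between the roots of the fingers; the fingertips stand 73 mm ahead of it and the grasp point (between the pads) lies 54 mm ahead of it (robot.tcp_to_tips is the z of the fingertips in the tool frame, in mm); z points along the fingers, y is the line along which they close (so a half turn about z gives the same grasp; the last joint's range is limited). The gripper opens to 85 mm and grips with 20 to 120 N. Pads are 22 mm wide; open, the fingers measure 114 mm over their backs; the gripper's body (76 mm by 85 mm) begins 54 mm behind the grasp point. The pads swing forward as they close: fully open they stand 13 mm farther back than shut.
Start: joints at [1.022, 0.286, 1.577, -0, 1.279, -0.15], TCP at [262.074, 622.032, 303.925] pointing down, gripper open.
Joint ranges: [-2.77, 2.77], [-0.9, 2.22], [0.21, 2.48], [-1.53, 4.67], [0.24, 2.81], [-2.84, 2.84]. Speed limits (rad/s): [2.79, 2.79, 3.14, 3.14, 3.14, 3.14].

### API

Orientations are given as [roll, pitch, yaw] about the fixed x, y, z axes, in that order (R = Rz(yaw) Ry(pitch) Rx(roll)).
In Python, from station import robot gives the robot as it stands.
- The arm moves only by the tool send_rows, never from a script. Its argument "series" is a list of rows, each an object with "fingers": the gripper command: -1 is shut, 1 is fully open, values between are in proportion; "travel": the shift along the tool's x, y, z in m, a list of three; "dr": the turn, a rotation vector about the tool's x, y, z in rad, a list of three. A call has exactly 10 rows; each row is the pose to reach, as a shift and turn from the pose commanded when the call began, along the tool's axes at that moment; what a row does not reach only later rows make up. A row lasts 1/12 s, in which the tool goes at most 41.7 mm and 7.16 degrees, less where a joint would pass 70% of its speed; a pose out of reach is approached as far as the arm can. A call with a gripper value outside its range is refused whole. The fingers move at their own pace and stop on an object; "force" is the grip in N (left out, the last holds). Time passes only in rows, so rows that repeat a pose let the fingers close, or fill a call up. It gives the time, the measured TCP pose, the force, the opening and the grip force at its end, in the units of the state.
- robot.read_state(): the state, without advancing time (a new reading comes with each control period).
- robot.get_image(name): name is "scene" or "top"; returns the picture (384x512x3 uint8, red, green, blue); there is no depth.
- robot.get_calibration(name): a dict with "intrinsics" (3x3 intrinsics, pixels), "camera_from_world" (4x4, takes a point from world to camera coordinates). Camera axes: x right, y down, z forward; pixel columns grow to the right and rows downward; lengths in mm; the calibration is good to about 2 mm. A picture is of the moment at which its call begins. get_calibration takes no time and is no camera call.
- robot.hand_in(): hands the job in; it is judged then, once.
The state is a dict: "t": time; "joints": joint angles; "qvel": joint speeds; "joint_torque": joint torques, N m; "tcp_pos": TCP position; "orientation": TCP orientation; "wrist_force": force on the tool from outside, world axes, zero at the start; "wrist_torque": the same for the moment, N m; "gripper_width": finger opening in mm; "grasp_force": force on a finger pad.
Only numpy, scipy, OpenCV 4.12 (cv2) and the standard library are available. Lean on these libraries where they do the work, as an engineer would, in place of code of your own. Each camera call takes 0.05 s, during which the arm holds its last target. There are 200 camera calls.

### The job

The small footed cup stands off-centre on the round pan of the bench scale. With light taps low on its foot, slide it to the middle of the pan, its foot wholly inside the engraved ring, keeping it upright and never gripping or lifting it; let go of it, then press the scale's tare key fully down and let it come back up. Leave everything else on the table where it stands.

Things in the scene. Friction and masses are not known exactly. Their poses are not given: they have to be found in the camera images.
- cup: small unglazed terracotta cup on a foot, loose, 58 mm tall, about 80 to 150 g, easily tipped: it stands on a flat only 27 mm across. Its foot is a disc 40 mm in diameter whose upright side runs from 4 to 15 mm above the pan; above it a 17 mm stem and a bowl 33 mm in diameter (from 30 to 58 mm up). Push on the foot; a push on the bowl tips it. Origin at the centre of its underside, z axis up through the cup
- cup_foot (a point): centre of the cup's underside (same point as the cup's origin)
- pan_centre (a point): centre of the top face of the scale's fixed round aluminium pan, 120 mm in diameter, flat and without a rim, its top 56 mm above the table. A thin dark engraved ring of 27 mm inner radius is concentric with it; the cup's foot has a radius of 20 mm. Its z axis points up; its x and y directions mean nothing
- scale: grey bench scale, fixed to the table. Origin on the table below the pan's centre; x axis points from the display and tare-key end to the pan end. Its housing is 210 x 160 mm and 36 mm tall, from 140 mm before the origin to 70 mm behind it along x, and is lower than the pan
- tare_top (a point): centre of the top of the tare key when up, a round white push key 22 mm in diameter beside the display, pressed straight down; lower than the pan's top and 107 mm from the pan's centre
- tare (a joint): travel of the tare key in m: 0 up, 0.004 fully down (about 3 N); it springs back up
- bung: turned wooden barrel bung, truncated cone 52 mm wide, 45 mm tall, standing beside the scale; not to be disturbed. Origin at the centre of its underside
- weight: brass knobbed weight, 32 mm wide, 46 mm tall, beside the scale; not to be disturbed. Origin at the centre of its underside
- jar: amber glass jar with dark lid, 64 mm wide, 75 mm tall, beyond the scale; not to be disturbed. Origin at the centre of its underside
- wrench: steel wrench lying flat near the scale; not to be disturbed. Origin at the centre of its underside
- bottle_a: full green wine bottle, 74 mm wide, 300 mm tall, the nearer one at the robot's left; not to be disturbed. Origin at the centre of its underside
- mallet: rubber-headed mallet lying at the robot's right; not to be disturbed. Origin at the centre of its underside
Not all that is in view belongs to the job. What is shaped like the cup but black, purple or red is not meant.

How it is judged:
By the outcome, as a careful person would: the job done as asked, in the order asked, and still so for the second after the job is handed in, with the robot touching nothing.
It also fails if it takes over 45 s, if anything falls off the work surface, if the arm or the gripper's body presses on something with over 40 N, if the wrist force passes 120 N, or if a joint passes its speed limit or range.

## Working session

There is one attempt and no reset: what is moved stays moved. The work goes in short steps, Python scripts to look and compute and a tool call to move; the robot and the scene stay as the last step left them, time stands still between calls to the robot, and variables do not carry over. Pictures are saved under pics/ and viewed, at most 10 in all, crops included, and the job is handed in when it is done.

Besides the shell and the picture viewer there is one more tool, called after "Emit:" as name([rows], argument=value, ...), one row to a line, values as JSON. send_rows: Moves the arm, as the interface text tells. Its arguments: {"type":"object","properties":{"series":{"type":"array","items":{"type":"object","properties":{"fingers":{"type":"number"},"travel":{"type":"array","items":{"type":"number"}},"dr":{"type":"array","items":{"type":"number"}}}}},"force":{"type":"number"}},"required":["series"]}

```bash
mkdir -p pics; python3 - <<'E'
from station import robot
import cv2, numpy as np
for n in("scene","top"):
    im=robot.get_image(n); cv2.imwrite(f"pics/{n}0.png",im[...,::-1])
    c=robot.get_calibration(n); print(n,np.round(c["intrinsics"],1).tolist(),np.round(c["camera_from_world"],3).tolist())
s=robot.read_state(); print(s["t"],s["tcp_pos"],s["orientation"],s["gripper_width"],s["wrist_force"],robot.tcp_to_tips)
E
```

```text
scene [[351.7, 0.0, 250.7], [0.0, 351.7, 183.9], [0.0, 0.0, 1.0]] [[-0.866, 0.5, -0.004, 489.966], [0.32, 0.548, -0.773, -102.209], [-0.384, -0.671, -0.634, 1213.339], [0.0, 0.0, 0.0, 1.0]]
top [[399.8, 0.0, 255.5], [0.0, 399.8, 191.2], [0.0, 0.0, 1.0]] [[-0.022, -1.0, 0.002, -7.856], [-0.994, 0.021, -0.105, 580.235], [0.105, -0.005, -0.995, 1128.045], [0.0, 0.0, 0.0, 1.0]]
0.1 [261.83300709 621.66500182 302.6343571 ] [-3.13943197e+00 -3.54084688e-04  2.74279118e+00] 85.27203503531851 [ 0.15911216  0.58757289 -0.13326157] 72.6
```

View pics/scene0.png

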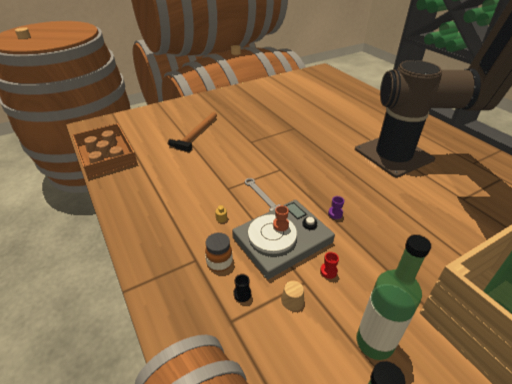

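View pics/top0.png

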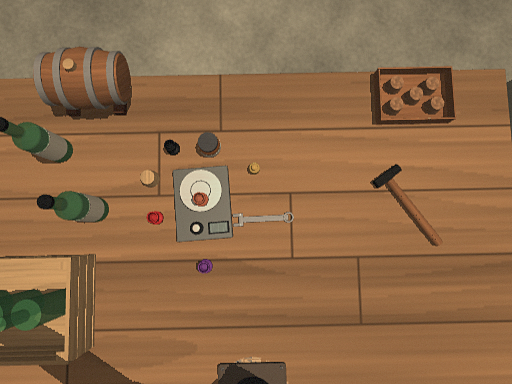

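Could be taken for the cup (scene / top pixels): terracotta on the pan (281,216)/(201,199); red (330,265)/(155,217); black (242,288)/(172,147); purple (337,207)/(205,266). By the description it is the terracotta one on the pan. I'll check that in a close crop and measure.

```bash
cat > h.py <<'E'
from station import robot
import cv2, numpy as np
C={n:robot.get_calibration(n) for n in("scene","top")}
def ray(n,u,v,z):
    K=np.array(C[n]["intrinsics"]);T=np.array(C[n]["camera_from_world"]);R=T[:3,:3]
    o=-R.T@T[:3,3]; d=R.T@np.linalg.solve(K,[u,v,1]); return (o+d*(z-o[2])/d[2])[:2]
def proj(n,p):
    K=np.array(C[n]["intrinsics"]);T=np.array(C[n]["camera_from_world"])
    q=K@(T[:3,:3]@np.array(p)+T[:3,3]); return q[:2]/q[2]
E
python3 - <<'E'
from h import *
a=cv2.imread("pics/top0.png");b=cv2.imread("pics/scene0.png")
A=cv2.resize(a[160:247,140:240],None,fx=4,fy=4,interpolation=2)
B=cv2.resize(b[174:282,225:345],None,fx=3.3,fy=3.22,interpolation=2)
h=max(A.shape[0],B.shape[0]); A,B=[cv2.copyMakeBorder(x,0,h-x.shape[0],0,0,0) for x in(A,B)]
cv2.imwrite("pics/crop0.png",np.hstack([A,B])); print(A.shape,B.shape)
# pan: bright low-saturation
for n,im,box in(("top",a,(165,215,175,228)),("scene",b,(205,260,240,305))):
    hsv=cv2.cvtColor(im,cv2.COLOR_BGR2HSV)
    def roi(m):
        o=np.zeros_like(m);o[box[0]:box[1],box[2]:box[3]]=m[box[0]:box[1],box[2]:box[3]];return o
    m=roi(((hsv[...,2]>150)&(hsv[...,1]<60)).astype(np.uint8))
    c=max(cv2.findContours(m,0,1)[0],key=cv2.contourArea)
    P=np.array([ray(n,u,v,56) for u,v in cv2.convexHull(c)[:,0]],np.float32)
    print(n,"pan",cv2.minEnclosingCircle(P),cv2.boundingRect(c))
    t=roi(((hsv[...,1]>90)&((hsv[...,0]<12)|(hsv[...,0]>172))).astype(np.uint8)) if n=="top" else ((hsv[...,1]>90)&((hsv[...,0]<12)|(hsv[...,0]>172))).astype(np.uint8)
    if n=="scene": t[:200]=0;t[236:]=0;t[:,:265]=0;t[:,300:]=0
    ys,xs=np.nonzero(t);print("cup px",xs.min(),xs.max(),ys.min(),ys.max(),len(xs),xs.mean(),ys.mean())
E
```

```text
(348, 400, 3) (348, 396, 3)
top pan ((584.0614624023438, 136.7154083251953), 60.009822845458984) (180, 169, 42, 43)
cup px 193 207 192 205 171 200.046783625731 198.67251461988303
scene pan ((583.6036987304688, 136.21115112304688), 60.9266471862793) (248, 214, 49, 37)
cup px 273 289 205 231 335 280.9134328358209 218.14328358208957
```

View pics/crop0.png

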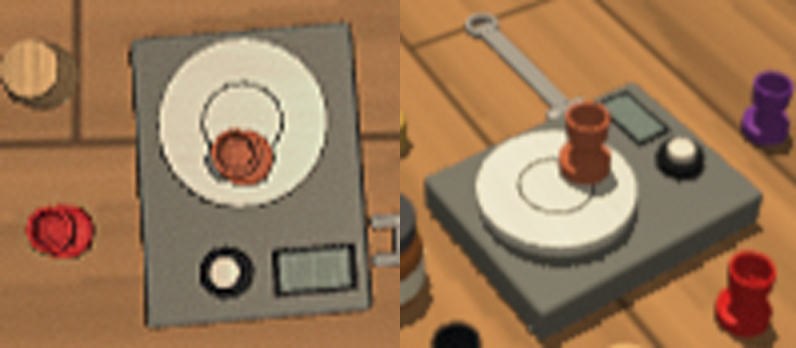

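The crop confirms it: the terracotta cup is on the pan at crop-left (240,155), over the ring's robot-side edge. The tare key is at (222,270), i.e. top px (195.5,227.5).

```bash
cat >> h.py <<'E'
def cupmask(im,n,c,r=16):
    hsv=cv2.cvtColor(im,cv2.COLOR_BGR2HSV)
    m=((hsv[...,1]>90)&(hsv[...,2]>60)&((hsv[...,0]<10)|(hsv[...,0]>172))).astype(np.uint8)
    k=np.zeros_like(m);cv2.circle(k,(int(c[0]),int(c[1])),r,1,-1);return m*k
E
python3 - <<'E'
from h import *
a=cv2.imread("pics/top0.png");b=cv2.imread("pics/scene0.png")
m=cupmask(a,"top",(201,199),14); ys,xs=np.nonzero(m)
print("top ext",xs.min(),xs.max(),ys.min(),ys.max())
print("foot via top right/bottom edges", ray("top",xs.max()+1-7.7,ys.max()+1-7.7,71))
m=cupmask(b,"scene",(281,219),18)
for y in range(203,234):
    x=np.nonzero(m[y])[0]
    if len(x):print(y,x.min(),x.max(),end="; ")
print()
print("bowl via top", ray("top",199.7,198.7,114))
for c in((552,135),(555,138),(558,134)):
    print(c,[np.round(proj(n,(*c,z)),1).tolist() for n in("top","scene") for z in(56,71,114)])
for n,im,(u,v) in(("top",a,(195,228)),("scene",b,(310,221))):
    hsv=cv2.cvtColor(im,cv2.COLOR_BGR2HSV)
    k=((hsv[...,2]>150)&(hsv[...,1]<60)).astype(np.uint8)
    _,l,st,ce=cv2.connectedComponentsWithStats(k)
    i=min(range(1,len(ce)),key=lambda i:np.hypot(*(ce[i]-(u,v))))
    print("key",n,st[i],ce[i],[np.round(ray(n,*ce[i],z),1) for z in(40,46,52)])
for s,p,z in(("bottleA cap",(46,202),300),("bottleA base",(100,209),40),("bottleB cap",(2,124),300),("bung",(148,176),45),("red",(155,217),50),("purple",(205,266),50),("crate edge",(92,258),100)):print(s,ray("top",*p,z))
E
```

```text
top ext 193 207 192 205
foot via top right/bottom edges [558.88996907 134.18293397]
206 278 285; 207 277 286; 208 276 287; 209 275 287; 210 275 288; 211 275 288; 212 275 287; 213 276 287; 214 276 287; 215 276 287; 216 277 287; 217 277 286; 218 276 285; 219 275 286; 220 274 287; 221 274 287; 222 273 288; 223 273 287; 224 273 287; 225 274 287; 226 274 287; 227 274 287; 228 275 287; 229 276 285; 230 278 284; 
bowl via top [553.9730734  130.03206295]
(552, 135) [[200.7, 201.2], [200.0, 200.8], [197.9, 199.5], [282.4, 226.1], [282.7, 221.9], [283.7, 209.2]]
(555, 138) [[199.7, 200.2], [198.9, 199.7], [196.7, 198.4], [282.1, 227.3], [282.4, 223.1], [283.3, 210.4]]
(558, 134) [[201.1, 199.1], [200.4, 198.6], [198.2, 197.2], [280.2, 226.8], [280.5, 222.5], [281.4, 209.8]]
key top [195 225   5   7  23] [196.73913043 228.        ] [array([477.1, 149.1]), array([477. , 148.2]), array([476.9, 147.3])]
key scene [306 216   8   7  42] [309.71428571 219.35714286] [array([467.7, 138.3]), array([471.9, 142.8]), array([476. , 147.2])]
bottleA cap [537.30675347 444.45720928]
bottleA base [537.09424577 425.01974752]
bottleB cap [716.04427217 549.45688996]
bung [628.68482658 287.2736061 ]
red [510.43557685 265.39538403]
purple [370.73405159 125.22177849]
crate edge [402.25918242 420.76848417]
```

Emit:
send_rows([
  {"travel": [-0.02, -0.018, 0], "dr": [0, 0, -0.04], "fingers": -0.6},
  {"travel": [-0.041, -0.036, 0], "dr": [0, 0, -0.08], "fingers": -0.6},
  {"travel": [-0.061, -0.053, 0], "dr": [0, 0, -0.12], "fingers": -0.6},
  {"travel": [-0.082, -0.071, 0], "dr": [0, 0, -0.16], "fingers": -0.6},
  {"travel": [-0.102, -0.089, 0], "dr": [0, 0, -0.2], "fingers": -0.6},
  {"travel": [-0.122, -0.107, 0], "dr": [0, 0, -0.24], "fingers": -0.6},
  {"travel": [-0.143, -0.124, 0], "dr": [0, 0, -0.28], "fingers": -0.6},
  {"travel": [-0.163, -0.142, 0], "dr": [0, 0, -0.32], "fingers": -0.6},
  {"travel": [-0.184, -0.16, 0], "dr": [0, 0, -0.36], "fingers": -0.6},
  {"travel": [-0.204, -0.178, 0], "dr": [0, 0, -0.3988], "fingers": -0.6},
])

```text
t: 0.93
tcp_pos: [381.1, 377.4, 303.4]
orientation: [-3.141, -0.001, -3.14]
wrist_force: [0.5, 0.3, 0.9]
gripper_width: 16.9
grasp_force: 0.0
```

Emit:
send_rows([
  {"travel": [-0.013, -0.025, 0.007], "fingers": -0.6},
  {"travel": [-0.026, -0.05, 0.014], "fingers": -0.6},
  {"travel": [-0.04, -0.076, 0.021], "fingers": -0.6},
  {"travel": [-0.055, -0.105, 0.03], "fingers": -0.6},
  {"travel": [-0.07, -0.135, 0.039], "fingers": -0.6},
  {"travel": [-0.085, -0.165, 0.047], "fingers": -0.6},
  {"travel": [-0.1, -0.193, 0.055], "fingers": -0.6},
  {"travel": [-0.112, -0.217, 0.062], "fingers": -0.6},
  {"travel": [-0.122, -0.235, 0.067], "fingers": -0.6},
  {"travel": [-0.127, -0.245, 0.07], "fingers": -0.6},
])

```text
$.series[0]: bad value
```

```bash
python3 - <<'E'
from h import *
s=robot.read_state(); print(s["t"],s["tcp_pos"],s["orientation"],s["wrist_force"])
E
```

```text
0.9333 [381.14875215 377.38369    303.38785612] [-3.14107125e+00 -6.93773816e-04 -3.13955974e+00] [0.48975067 0.31415437 0.93318993]
```

dr must be given in every row.

Emit:
send_rows([
  {"travel": [-0.013, -0.025, 0.007], "dr": [0, 0, 0], "fingers": -0.6},
  {"travel": [-0.026, -0.05, 0.014], "dr": [0, 0, 0], "fingers": -0.6},
  {"travel": [-0.04, -0.076, 0.021], "dr": [0, 0, 0], "fingers": -0.6},
  {"travel": [-0.055, -0.105, 0.03], "dr": [0, 0, 0], "fingers": -0.6},
  {"travel": [-0.07, -0.135, 0.039], "dr": [0, 0, 0], "fingers": -0.6},
  {"travel": [-0.085, -0.165, 0.047], "dr": [0, 0, 0], "fingers": -0.6},
  {"travel": [-0.1, -0.193, 0.055], "dr": [0, 0, 0], "fingers": -0.6},
  {"travel": [-0.112, -0.217, 0.062], "dr": [0, 0, 0], "fingers": -0.6},
  {"travel": [-0.122, -0.235, 0.067], "dr": [0, 0, 0], "fingers": -0.6},
  {"travel": [-0.127, -0.245, 0.07], "dr": [0, 0, 0], "fingers": -0.6},
])

```text
t: 1.77
tcp_pos: [508.4, 131.7, 232.8]
orientation: [-3.141, -0.002, 3.139]
wrist_force: [-0.2, 0.1, -0.4]
gripper_width: 17.4
grasp_force: 0.0
```

```bash
python3 - <<'E'
from h import *
im=robot.get_image("scene"); cv2.imwrite("pics/s1.png",cv2.resize(im[120:290,200:360,::-1],None,fx=3.5,fy=3.5,interpolation=2))
s=robot.read_state(); print(s["t"],s["tcp_pos"],s["orientation"],s["wrist_force"])
E
```

```text
1.8167 [508.60651628 131.14450366 232.50663784] [-3.14041763e+00 -1.64829999e-03  3.13880668e+00] [ 0.8698475  -0.82057926  0.01374493]
```

View pics/s1.png

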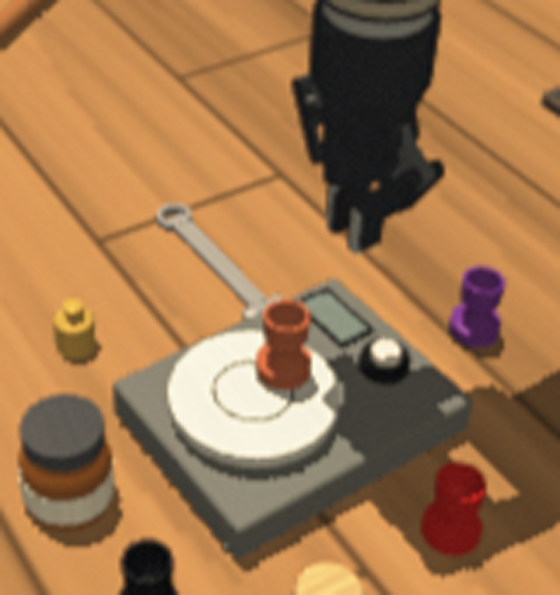

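The gripper hangs above the key end of the scale with two fingertips visible (about crop (345,230)) and the cup at crop (285,345) is untouched. Now I'll descend behind the cup.

Emit:
send_rows([
  {"travel": [0, 0.003, 0.015], "dr": [0, 0, 0], "fingers": -0.6},
  {"travel": [0, 0.003, 0.03], "dr": [0, 0, 0], "fingers": -0.6},
  {"travel": [0, 0.003, 0.045], "dr": [0, 0, 0], "fingers": -0.6},
  {"travel": [0, 0.003, 0.06], "dr": [0, 0, 0], "fingers": -0.6},
  {"travel": [0, 0.003, 0.072], "dr": [0, 0, 0], "fingers": -0.6},
  {"travel": [0, 0.003, 0.082], "dr": [0, 0, 0], "fingers": -0.6},
  {"travel": [0, 0.003, 0.09], "dr": [0, 0, 0], "fingers": -0.6},
  {"travel": [0, 0.003, 0.094], "dr": [0, 0, 0], "fingers": -0.6},
  {"travel": [0, 0.003, 0.096], "dr": [0, 0, 0], "fingers": -0.6},
  {"travel": [0, 0.003, 0.096], "dr": [0, 0, 0], "fingers": -0.6},
])

```text
t: 2.65
tcp_pos: [508.0, 136.9, 137.8]
orientation: [3.142, -0.0, -3.141]
wrist_force: [0.8, 0.5, 0.2]
gripper_width: 17.4
grasp_force: 0.0
```

```bash
python3 - <<'E'
from h import *
im=robot.get_image("scene"); cv2.imwrite("pics/s2.png",cv2.resize(im[165:265,230:350,::-1],None,fx=6,fy=6,interpolation=2))
s=robot.read_state(); print(s["t"],s["tcp_pos"],s["orientation"],s["wrist_force"])
p=s["tcp_pos"]
for z in(56,60,71): print(z,(proj("scene",(p[0]+11,p[1],z))-(230,165))*6)
E
```

```text
2.7 [508.26244361 136.85683968 138.31483001] [ 3.14152295e+00  6.85236519e-04 -3.14156431e+00] [ 0.07454593 -0.40103666  0.40369664]
56 [381.66128447 341.04600227]
60 [382.35874247 334.31976479]
71 [384.29755894 315.62195095]
```

View pics/s2.png

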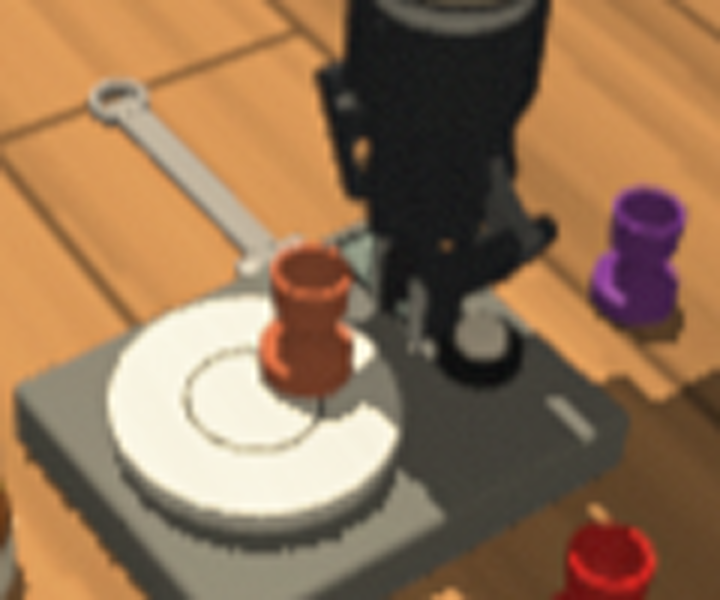

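The fingertips stand just behind the pan's near edge (about crop (410,330)), low and clear of the cup foot (306,360). The commanded pose tracks well. I'll align and push gently.

Emit:
send_rows([
  {"travel": [0, -0.0015, 0.002], "dr": [0, 0, 0], "fingers": -0.6},
  {"travel": [0, -0.0025, 0.004], "dr": [0, 0, 0], "fingers": -0.6},
  {"travel": [-0.005, -0.0025, 0.004], "dr": [0, 0, 0], "fingers": -0.6},
  {"travel": [-0.01, -0.0025, 0.004], "dr": [0, 0, 0], "fingers": -0.6},
  {"travel": [-0.014, -0.0025, 0.004], "dr": [0, 0, 0], "fingers": -0.6},
  {"travel": [-0.018, -0.0025, 0.004], "dr": [0, 0, 0], "fingers": -0.6},
  {"travel": [-0.021, -0.0025, 0.004], "dr": [0, 0, 0], "fingers": -0.6},
  {"travel": [-0.024, -0.0025, 0.004], "dr": [0, 0, 0], "fingers": -0.6},
  {"travel": [-0.027, -0.002, 0.004], "dr": [0, 0, 0], "fingers": -0.6},
  {"travel": [-0.03, -0.002, 0.004], "dr": [0, 0, 0], "fingers": -0.6},
])

```text
t: 3.53
tcp_pos: [538.0, 134.9, 133.8]
orientation: [-3.142, -0.001, -3.142]
wrist_force: [-0.9, 0.6, -0.1]
gripper_width: 17.0
grasp_force: 0.6
```

```bash
cat >> h.py <<'E'
def measure(c0,save=None):
    # scene: foot widest row at z~68 gives u; bottom row gives front lower edge
    b=cv2.cvtColor(robot.get_image("scene"),cv2.COLOR_RGB2BGR)
    if save: cv2.imwrite(save,cv2.resize(b[165:265,230:350],None,fx=6,fy=6,interpolation=2))
    u,v=proj("scene",(*c0,80)); m=cupmask(b,"scene",(u,v),22)
    ys,xs=np.nonzero(m); bot=ys.max()
    rows=range(bot-9,bot-2); w=[(np.nonzero(m[y])[0].min()+np.nonzero(m[y])[0].max())/2 for y in rows]
    # calibrated at start: u 280.6 mid, bot 230 <-> (558,134)
    r0=proj("scene",(558,134,66)); 
    c=ray("scene",r0[0]+np.mean(w)-280.6,r0[1]+bot-230,66)
    s=robot.read_state()
    print("cup",np.round(c,1),"mean u",np.mean(w),"bot",bot,"t",s["t"],"tcp",np.round(s["tcp_pos"],1),"F",np.round(s["wrist_force"],1))
E
python3 - <<'E'
from h import *
measure((564,135),"pics/s3.png")
E
```

```text
cup [566.1 137.2] mean u 278.57142857142856 bot 232 t 3.5833 tcp [538.6 134.8 134. ] F [-1.2 -0.4  0.1]
```

View pics/s3.png

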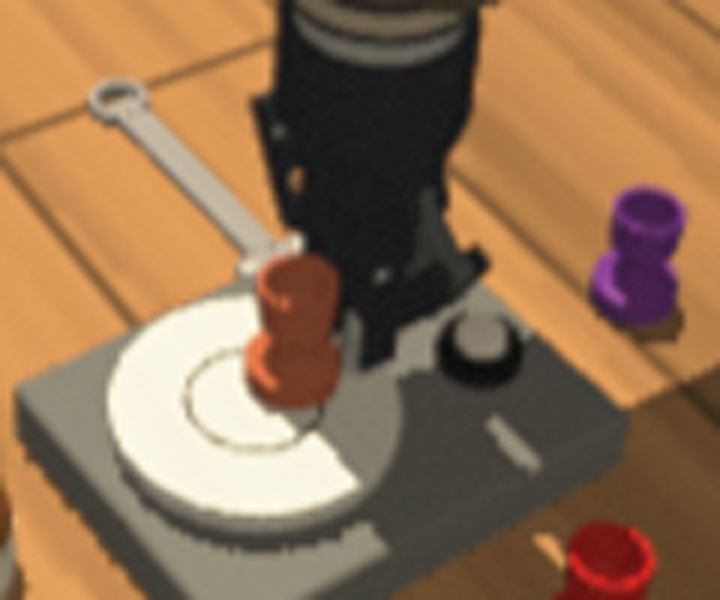

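The cup is upright and has slid about 8 mm in contact with the tips (foot at crop (293,375)). I'll continue the push.

Emit:
send_rows([
  {"travel": [-0.002, 0, 0], "dr": [0, 0, 0], "fingers": -0.6},
  {"travel": [-0.004, 0.0005, 0], "dr": [0, 0, 0], "fingers": -0.6},
  {"travel": [-0.006, 0.0005, 0], "dr": [0, 0, 0], "fingers": -0.6},
  {"travel": [-0.008, 0.001, 0], "dr": [0, 0, 0], "fingers": -0.6},
  {"travel": [-0.01, 0.001, 0], "dr": [0, 0, 0], "fingers": -0.6},
  {"travel": [-0.012, 0.0015, 0], "dr": [0, 0, 0], "fingers": -0.6},
  {"travel": [-0.0135, 0.0015, 0], "dr": [0, 0, 0], "fingers": -0.6},
  {"travel": [-0.0145, 0.0015, 0], "dr": [0, 0, 0], "fingers": -0.6},
  {"travel": [-0.015, 0.0015, 0], "dr": [0, 0, 0], "fingers": -0.6},
  {"travel": [-0.015, 0.0015, 0], "dr": [0, 0, 0], "fingers": -0.6},
])

```text
t: 4.42
tcp_pos: [553.1, 136.3, 133.9]
orientation: [3.142, 0.0, 3.142]
wrist_force: [0.8, 0.2, 0.7]
gripper_width: 17.0
grasp_force: 0.3
```

```bash
python3 - <<'E'
from h import *
measure((581,136),"pics/s4.png")
E
```

```text
cup [582.  139.5] mean u 273.64285714285717 bot 235 t 4.4667 tcp [553.1 136.3 133.9] F [-1.4  0.   0.3]
```

View pics/s4.png

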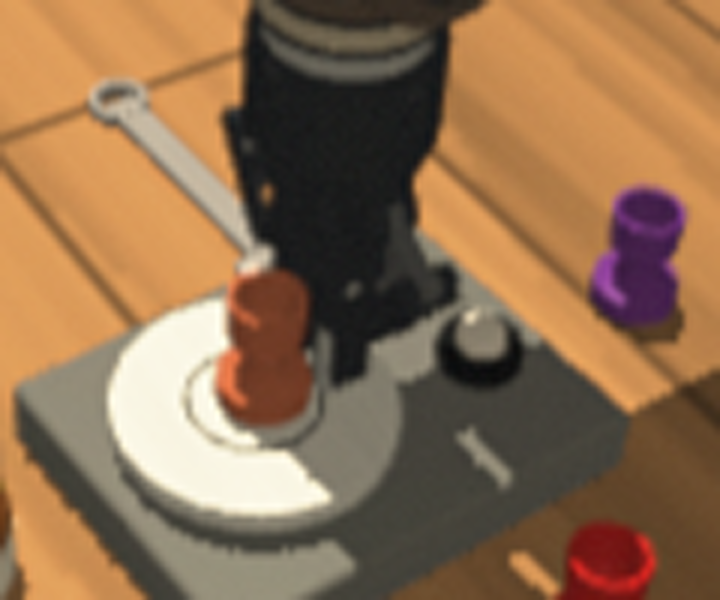

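The cup is upright and nearly centred: foot centre about crop u 264 against ring centre 254, about 4 mm short. One more small nudge, then back off.

Emit:
send_rows([
  {"travel": [-0.001, 0, 0], "dr": [0, 0, 0], "fingers": -0.6},
  {"travel": [-0.002, 0, 0], "dr": [0, 0, 0], "fingers": -0.6},
  {"travel": [-0.003, 0, 0], "dr": [0, 0, 0], "fingers": -0.6},
  {"travel": [-0.0035, 0, 0], "dr": [0, 0, 0], "fingers": -0.6},
  {"travel": [-0.0035, 0, 0], "dr": [0, 0, 0], "fingers": -0.6},
  {"travel": [0.0, 0, 0], "dr": [0, 0, 0], "fingers": -0.6},
  {"travel": [0.01, 0, 0], "dr": [0, 0, 0], "fingers": -0.6},
  {"travel": [0.025, 0, 0], "dr": [0, 0, 0], "fingers": -0.6},
  {"travel": [0.045, 0, -0.005], "dr": [0, 0, 0], "fingers": -0.6},
  {"travel": [0.07, 0, -0.01], "dr": [0, 0, 0], "fingers": -1},
])

```text
t: 5.3
tcp_pos: [482.1, 136.2, 143.9]
orientation: [3.142, 0.0, 3.141]
wrist_force: [0.7, -0.5, -0.5]
gripper_width: 6.9
grasp_force: 0.0
```

```bash
python3 - <<'E'
from h import *
a=robot.get_image("top")[...,::-1]; b=robot.get_image("scene")[...,::-1]
A=cv2.resize(a[160:235,165:240],None,fx=5.3,fy=5.3,interpolation=2);B=cv2.resize(b[190:260,235:305],A.shape[1::-1],interpolation=2)
cv2.imwrite("pics/s5.png",np.hstack([A,B]))
measure((585,136))
print(proj("top",(584,136.5,56)),proj("scene",(584,136.5,56)))
E
```

```text
cup [585.2 137.6] mean u 272.07142857142856 bot 235 t 5.45 tcp [481.1 136.5 143.9] F [0.6 0.2 0.2]
[200.13284847 189.94963512] [271.88504418 231.28931702]
```

View pics/s5.png

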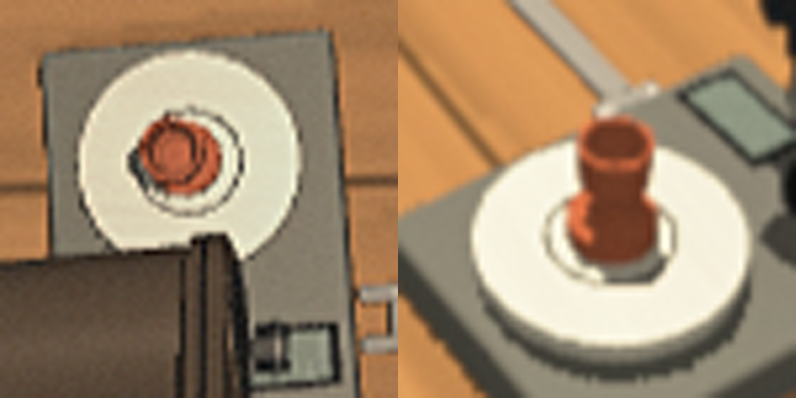

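The top view shows the foot wholly inside the ring: foot centre about crop (181,153), against an expected (185,154.5) for dead centre, so about 2 mm off with a 7 mm margin. The scene view agrees, and the cup is upright and free. Now I'll refine the key position.

```bash
python3 - <<'E'
from h import *
for n,(u,v) in(("top",(195,228)),("scene",(310,221))):
    im=cv2.imread(f"pics/{n}0.png");hsv=cv2.cvtColor(im,cv2.COLOR_BGR2HSV).astype(int)
    print(n);print(hsv[v-8:v+9,u-9:u+10,2])
    d=(hsv[...,2]<50); w=(hsv[...,2]>125)
    for nm,k in(("dark",d),("white",w)):
        k=k.copy();yy,xx=np.indices(k.shape);k&=np.hypot(xx-u,yy-v)<9
        ys,xs=np.nonzero(k);c=((xs.min()+xs.max())/2,(ys.min()+ys.max())/2)
        print(nm,xs.min(),xs.max(),ys.min(),ys.max(),[np.round(ray(n,*c,z),1) for z in(36,44,50)])
E
```

```text
top
[[119 118 122 120 119 121 122 123 127 129 118 130 128 129 126 126 123 122
  124]
 [122 120 120 120 125 124 131 109 117 111  80 113 106 115 132 130 126 123
  127]
 [119 118 121 124 124 127 107  59  61  22  21  21  26  58 109 119 130 126
  123]
 [122 123 121 126 126 110  24  21  24  26  17  26  28  24  17  84 129 129
  126]
 [119 123 121 125 119  31  26  23 117 148 150 142  67  25  36  23  90 131
  124]
 [121 119 120 129  80  21  35 129 210 233 232 231 168  41  30  36  39 126
  128]
 [120 122 122 134  16  20  62 219 227 221 219 225 239 127  24  36  27  94
  128]
 [118 122 123 136  21  32 109 232 219 217 215 219 231 209  26  31  35  67
  130]
 [121 122 122 136  17  26 132 230 216 216 215 218 231 204  28  36  39  86
  132]
 [121 123 121 135   9  27  99 227 222 218 216 223 233 114  17  42  29 106
  132]
 [123 119 122 130  24  21  34 177 223 228 228 222 192  53  29  38  33 117
  132]
 [121 123 124 127  81  27  20  40 178 202 207 165  72  27  37  30  69 135
  126]
 [121 125 121 125 134  81  24  19  16  21  20  14  28  33  27  64 112 133
  128]
 [123 118 121 123 125 130  80  65  23  26  
[... 1331 characters left out ...]
 98  56  26  34  94 123
  127]
 [127  80  34  24  27  29  51  75  85  88  89  80  60  35  23  38 104 125
  126]
 [127  88  36  19  21  28  31  32  41  41  42  35  28  25  19  32  92 123
  127]
 [128 110  61  20  14  18  24  22  25  24  27  22  24  18  14  39  97 122
  125]
 [128 127 106  60  22  12  14  16  23  21  18  17  18  15  21  58 116 127
  125]
 [128 130 126 105  63  36  26  17  12  13  12  11  18  27  52  97 123 127
  126]
 [128 127 129 127 109 100  82  54  28  34  38  41  47  59  97 121 126 126
  126]]
dark 303 316 214 229 [array([470.2, 141.3]), array([475.7, 147.2]), array([479.8, 151.6])]
white 302 318 213 223 [array([461.2, 131.7]), array([466.8, 137.7]), array([471. , 142.2])]
```

Key top is at about (477.5,149,54): both rays meet there, 107 mm from the pan centre. Going over it with shut fingers.

Emit:
send_rows([
  {"travel": [0.003, 0.006, 0], "dr": [0, 0, 0], "fingers": -1},
  {"travel": [0.0055, 0.0125, 0], "dr": [0, 0, 0], "fingers": -1},
  {"travel": [0.0055, 0.0125, 0], "dr": [0, 0, 0], "fingers": -1},
  {"travel": [0.0055, 0.0125, 0], "dr": [0, 0, 0], "fingers": -1},
  {"travel": [0.0055, 0.0125, 0.003], "dr": [0, 0, 0], "fingers": -1},
  {"travel": [0.0055, 0.0125, 0.006], "dr": [0, 0, 0], "fingers": -1},
  {"travel": [0.0055, 0.0125, 0.009], "dr": [0, 0, 0], "fingers": -1},
  {"travel": [0.0055, 0.0125, 0.012], "dr": [0, 0, 0], "fingers": -1},
  {"travel": [0.0055, 0.0125, 0.014], "dr": [0, 0, 0], "fingers": -1},
  {"travel": [0.0055, 0.0125, 0.014], "dr": [0, 0, 0], "fingers": -1},
])

```text
t: 6.28
tcp_pos: [477.1, 148.6, 129.1]
orientation: [-3.141, -0.001, 3.141]
wrist_force: [-0.2, 0.4, -0.5]
gripper_width: 0.1
grasp_force: 0.0
```

```bash
python3 - <<'E'
from h import *
b=robot.get_image("scene")[...,::-1]
cv2.imwrite("pics/s6.png",cv2.resize(b[170:250,260:350],None,fx=7,fy=7,interpolation=2))
s=robot.read_state();print(s["tcp_pos"],s["wrist_force"],s["gripper_width"])
E
```

```text
[477.20777732 148.68445791 129.41975483] [-0.3381076   0.68023436  0.90542424] 0.11622497188114804
```

View pics/s6.png

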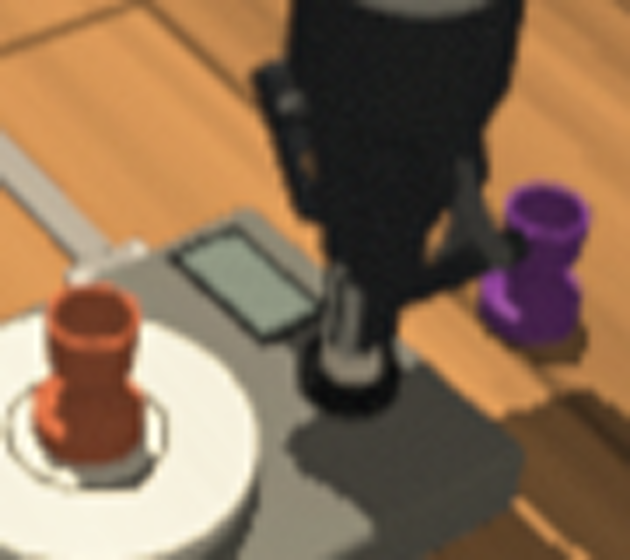

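The shut fingertips are right over the white key (crop (350,360)), with no force yet. Pressing down in small steps.

Emit:
send_rows([
  {"travel": [0, 0, 0.001], "dr": [0, 0, 0], "fingers": -1},
  {"travel": [0, 0, 0.002], "dr": [0, 0, 0], "fingers": -1},
  {"travel": [0, 0, 0.003], "dr": [0, 0, 0], "fingers": -1},
  {"travel": [0, 0, 0.004], "dr": [0, 0, 0], "fingers": -1},
  {"travel": [0, 0, 0.005], "dr": [0, 0, 0], "fingers": -1},
  {"travel": [0, 0, 0.006], "dr": [0, 0, 0], "fingers": -1},
  {"travel": [0, 0, 0.006], "dr": [0, 0, 0], "fingers": -1},
  {"travel": [0, 0, 0.006], "dr": [0, 0, 0], "fingers": -1},
  {"travel": [0, 0, 0.006], "dr": [0, 0, 0], "fingers": -1},
  {"travel": [0, 0, 0.006], "dr": [0, 0, 0], "fingers": -1},
])

```text
t: 7.17
tcp_pos: [477.7, 148.8, 124.6]
orientation: [-3.141, 0.0, -3.141]
wrist_force: [-2.0, -0.3, 5.3]
gripper_width: -0.1
grasp_force: 2.6
```

Emit:
send_rows([
  {"travel": [0, 0, 0.0005], "dr": [0, 0, 0], "fingers": -1},
  {"travel": [0, 0, 0.001], "dr": [0, 0, 0], "fingers": -1},
  {"travel": [0, 0, 0.0015], "dr": [0, 0, 0], "fingers": -1},
  {"travel": [0, 0, 0.002], "dr": [0, 0, 0], "fingers": -1},
  {"travel": [0, 0, 0.002], "dr": [0, 0, 0], "fingers": -1},
  {"travel": [0, 0, 0.002], "dr": [0, 0, 0], "fingers": -1},
  {"travel": [0, 0, 0.002], "dr": [0, 0, 0], "fingers": -1},
  {"travel": [0, 0, 0.002], "dr": [0, 0, 0], "fingers": -1},
  {"travel": [0, 0, 0.002], "dr": [0, 0, 0], "fingers": -1},
  {"travel": [0, 0, 0.002], "dr": [0, 0, 0], "fingers": -1},
])

```text
t: 8.0
tcp_pos: [477.9, 148.8, 124.4]
orientation: [-3.141, -0.001, -3.141]
wrist_force: [-6.6, -1.4, 16.8]
gripper_width: 0.1
grasp_force: 8.0
```

```bash
python3 - <<'E'
from h import *
for i in range(3):
    robot.get_image("scene");s=robot.read_state();print(s["tcp_pos"],s["wrist_force"])
E
```

```text
[477.89175516 148.8333404  124.3944138 ] [-7.47222684 -2.43735522 15.94222321]
[477.90400807 148.83801367 124.40970195] [-6.69504184 -1.51891736 16.54869642]
[477.8880018  148.83323159 124.39362249] [-6.5040192  -1.27664204 16.27576112]
```

Hard stop at TCP z 124.4 with 16 N. I'll rise in steps, reading the spring force to confirm the stroke was the key's full 4 mm.

Emit:
send_rows([
  {"travel": [0, 0, -0.001], "dr": [0, 0, 0], "fingers": -1},
  {"travel": [0, 0, -0.002], "dr": [0, 0, 0], "fingers": -1},
  {"travel": [0, 0, -0.003], "dr": [0, 0, 0], "fingers": -1},
  {"travel": [0, 0, -0.0035], "dr": [0, 0, 0], "fingers": -1},
  {"travel": [0, 0, -0.0035], "dr": [0, 0, 0], "fingers": -1},
  {"travel": [0, 0, -0.0035], "dr": [0, 0, 0], "fingers": -1},
  {"travel": [0, 0, -0.0035], "dr": [0, 0, 0], "fingers": -1},
  {"travel": [0, 0, -0.0035], "dr": [0, 0, 0], "fingers": -1},
  {"travel": [0, 0, -0.0035], "dr": [0, 0, 0], "fingers": -1},
  {"travel": [0, 0, -0.0035], "dr": [0, 0, 0], "fingers": -1},
])

```text
t: 8.98
tcp_pos: [477.6, 148.8, 125.4]
orientation: [3.142, 0.0, 3.142]
wrist_force: [0.2, -0.7, 2.0]
gripper_width: 0.0
grasp_force: 1.2
```

```bash
python3 - <<'E'
from h import *
F=[]
for i in range(10):
    robot.get_image("scene");s=robot.read_state();F.append(np.r_[s["tcp_pos"],s["wrist_force"]])
print(np.round(np.mean(F,0),2),np.round(np.std(F,0),2))
E
```

```text
[ 4.7763e+02  1.4878e+02  1.2553e+02  8.7000e-01 -3.6000e-01  2.4700e+00] [0.01 0.01 0.02 0.46 0.35 0.45]
```

Emit:
send_rows([
  {"travel": [0, 0, -0.0005], "dr": [0, 0, 0], "fingers": -1},
  {"travel": [0, 0, -0.001], "dr": [0, 0, 0], "fingers": -1},
  {"travel": [0, 0, -0.0015], "dr": [0, 0, 0], "fingers": -1},
  {"travel": [0, 0, -0.0015], "dr": [0, 0, 0], "fingers": -1},
  {"travel": [0, 0, -0.0015], "dr": [0, 0, 0], "fingers": -1},
  {"travel": [0, 0, -0.0015], "dr": [0, 0, 0], "fingers": -1},
  {"travel": [0, 0, -0.0015], "dr": [0, 0, 0], "fingers": -1},
  {"travel": [0, 0, -0.0015], "dr": [0, 0, 0], "fingers": -1},
  {"travel": [0, 0, -0.0015], "dr": [0, 0, 0], "fingers": -1},
  {"travel": [0, 0, -0.0015], "dr": [0, 0, 0], "fingers": -1},
])

```text
t: 10.32
tcp_pos: [477.4, 148.8, 126.9]
orientation: [3.141, -0.0, 3.142]
wrist_force: [0.9, -0.4, 2.0]
gripper_width: 0.1
grasp_force: 0.8
```

```bash
python3 - <<'E'
from h import *
F=[]
for i in range(10):
    robot.get_image("scene");s=robot.read_state();F.append(np.r_[s["tcp_pos"],s["wrist_force"]])
print(np.round(np.mean(F,0),2),np.round(np.std(F,0),2))
E
```

```text
[4.7740e+02 1.4881e+02 1.2690e+02 1.2200e+00 1.7000e-01 1.6500e+00] [0.01 0.01 0.02 0.41 0.49 0.66]
```

The spring force extrapolates to about 3.1 N at the stop, so the key was fully down. Lifting clear.

Emit:
send_rows([
  {"travel": [0, 0, -0.003], "dr": [0, 0, 0], "fingers": -1},
  {"travel": [0, 0, -0.01], "dr": [0, 0, 0], "fingers": -1},
  {"travel": [0, 0, -0.02], "dr": [0, 0, 0], "fingers": -1},
  {"travel": [0, 0, -0.035], "dr": [0, 0, 0], "fingers": -1},
  {"travel": [0, 0, -0.055], "dr": [0, 0, 0], "fingers": -1},
  {"travel": [0, 0, -0.075], "dr": [0, 0, 0], "fingers": -1},
  {"travel": [0, 0, -0.095], "dr": [0, 0, 0], "fingers": -1},
  {"travel": [0, 0, -0.11], "dr": [0, 0, 0], "fingers": -1},
  {"travel": [0, 0, -0.12], "dr": [0, 0, 0], "fingers": -1},
  {"travel": [0, 0, -0.12], "dr": [0, 0, 0], "fingers": -1},
])

```text
t: 11.65
tcp_pos: [478.5, 148.9, 250.2]
orientation: [3.141, 0.005, -3.141]
wrist_force: [0.3, -0.6, 0.7]
gripper_width: 0.2
grasp_force: 0.0
```

```bash
python3 - <<'E'
from h import *
b=robot.get_image("scene")[...,::-1]
cv2.imwrite("pics/s7.png",cv2.resize(b[150:320,190:370],None,fx=3.4,fy=3.4,interpolation=2))
measure((585,137))
E
```

```text
cup [585.2 137.6] mean u 272.07142857142856 bot 235 t 11.75 tcp [477.2 148.8 246.9] F [-0.2 -0.4 -0.8]
```

View pics/s7.png

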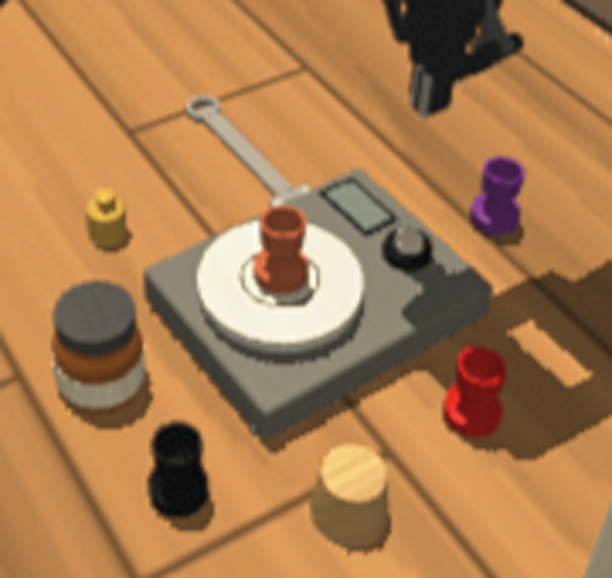

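The cup stands upright inside the ring (crop (282,270)), the key is back up (407,240), the other objects in view are in place, and the arm is clear. Handing in.

```bash
python3 -c "
from station import robot
print(robot.hand_in())"
```

```text
the job is handed in; nothing more can be done
None
```

The cup stands upright with its foot inside the ring, about 2 mm off the pan's centre. The tare key was pressed fully down and came back up, and the job was handed in at about 12 s with nothing else touched.

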